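# Short strip from the tape machine

## Task

Have the tape machine issue a short strip: press down the raised end of its red rocker so that it rocks fully over to on, then push the square blue key right in so that it stays down, then press the round green key all the way down for a moment and let it spring back up. Only press these: do not lift, tip or shove the key boxes, keep off the yellow and red keys, and leave everything else on the bench where it stands.

Things in the scene. Friction and masses are not known exactly. Their poses are not given: they have to be found in the camera images.
- machine: grey electric tape machine fixed to the bench, 170 (x) x 270 (y) x 90 mm high, with an amber tape roll (top 175 mm above the bench) between blue cheeks on the half towards its own -y and a red paddle rocker on the half towards its own +y. Origin at the centre of its underside; its own -x is the side nearer the robot (yaw within 0.35 rad).
- rocker (a joint): red paddle rocker on the machine's top, 70 mm along the machine's x, 40 mm along its y, 8 mm thick, pivoting in its middle (107 mm above the bench) about the machine's y axis. 0 to 0.08 rad = off (the end nearer the robot is raised, 0.2 rad of slope at 0), 0.4 rad = fully on (that end down, the other end up, at its stop). It stays where it is left; it takes about 3 to 6 N on the raised end, which goes down about 11 mm.
- rocker_raised (a point): on the top face of the rocker's raised (off-state) end, on the white bar painted there, 26 mm from the pivot and 9 mm from that end; about 116 mm above the bench when off, and it moves down with the rocker. Its axes are those of the rocker body, x along the machine's x when off
- blue (a joint): square blue key, 32 x 32 mm, in the top of its box; travel in m: 0 to 0.001 = out (standing 16 mm proud of the box), 0.008 = fully in, at its stop. Push-latch: takes about 4 N and stays where it is pushed, no spring back
- blue_top (a point): centre of the blue key's top face (50 mm above the bench when out), moves with the key
- green (a joint): round green key, 34 mm in diameter; travel in m: 0 = out, 0.007 = fully down, at its stop, standing 16 mm proud of the box when out. Springs back by itself; about 1.3 N to start, 5 N fully down
- green_top (a point): centre of the green key's top face (50 mm above the bench when out), moves with the key
- yellow (a joint): square yellow key, like the blue one; must stay out
- yellow_top (a point): centre of the yellow key's top face (50 mm above the bench)
- red (a joint): round red key, like the green one; must stay out
- red_top (a point): centre of the red key's top face (50 mm above the bench)
- blue_box: loose grey key box on rubber feet, 66 x 66 x 34 mm, about 0.35 kg, with the blue key in the middle of its top; origin at the centre of its underside
- yellow_box: loose grey key box on rubber feet, 66 x 66 x 34 mm, about 0.35 kg, with the yellow key in the middle of its top; origin at the centre of its underside
- green_box: loose grey key box on rubber feet, 66 x 66 x 34 mm, about 0.35 kg, with the green key in the middle of its top; origin at the centre of its underside
- red_box: loose grey key box on rubber feet, 66 x 66 x 34 mm, about 0.35 kg, with the red key in the middle of its top; origin at the centre of its underside
- tape_measure: loose yellow tape measure, 70 x 30 x 34 mm, bystander; origin under its centre
- tape_roll: loose amber tape roll lying flat, 96 mm across, 50 mm high, bystander; origin under its centre
- screwdriver: loose screwdriver lying on the bench, bystander; low (about 30 mm)
- tape_gun: loose red hand tape dispenser standing on the bench, about 250 x 56 x 98 mm, bystander; origin under the handle's root
- mug: loose blue mug, 80 mm across, 90 mm high, bystander; origin under its centre

How it is judged:
On the way, in this order (a step that is already met when the one before it is completed fails the run):
1. the rocker is switched over to on (value of joint rocker above 0.34 rad), for 0.1 s.
2. then the blue key is pushed in (value of joint blue above 0.0065 m), for 0.1 s.
3. then the green key is pressed down (value of joint green above 0.0052 m), for 0.1 s.
At the end, for the whole second after the job is handed in: Rocker on (over 0.34 of 0.4 rad), blue key in (over 6.5 of 8 mm), green key back up (within 1.5 mm), yellow and red keys out (within 3 mm), each key box within 30 mm of where it started and at rest (value of joint rocker above 0.34 rad and value of joint blue above 0.0065 m and value of joint green below 0.0015 m and value of joint each of yellow, red below 0.003 m and distance of each of blue_box, yellow_box, green_box, red_box from where it was at the start of the episode below 0.03 m and linear speed of each of blue_box, yellow_box, green_box, red_box below 0.02 m/s); the robot touches nothing.
It fails at once if the blue key is pushed in before the rocker is on (value of joint blue above 0.004 m and not (value of joint rocker above 0.34 rad)).
It fails at once if the green key is pressed before the rocker is on and the blue key is in (value of joint green above 0.003 m and (not (value of joint rocker above 0.34 rad) or not (value of joint blue above 0.0065 m))).
It fails at once if the yellow or the red key is pressed (value of joint any of yellow, red above 0.003 m).
It fails at once if a key box is lifted, tipped, or shoved 40 mm or more (height (world z) of any of blue_box, yellow_box, green_box, red_box above 0.015 m or angle between any of blue_box, yellow_box, green_box, red_box's own z axis and vertical above 0.3 rad or distance of any of blue_box, yellow_box, green_box, red_box from where it was at the start of the episode above 0.04 m).
It fails at once if a bystander is moved 30 mm or more (distance of any of tape_measure, tape_roll, screwdriver, tape_gun, mug from where it was at the start of the episode above 0.03 m).
It also fails if it takes over 53 s, if anything falls off the work surface, if the arm or the gripper's body presses on something with over 40 N, if the wrist force passes 120 N, or if a joint passes its speed limit or range.

## Robot

A 6-joint arm with a two-finger parallel gripper is mounted at the origin on the work surface. World frame = base frame: x ahead of the robot, y to its left, z up, the work surface at z = 0. Lengths are in m, angles in rad, forces in N, time in s.
With the tool pointing down it reaches from about 0.35 to 0.975 m from the base axis. Payload 4.9 kg.
Tool frame: the origin (TCP) lies at the very end of the fingers, on their centre line; the grasp point (between the pads) lies 19 mm behind it; x points along the fingers, y is the direction in which the jaws open and shut, and the axes are right-handed (so a half turn about x gives the same grasp; the last joint's range is limited). The gripper opens to 85 mm and grips with 20 to 120 N. Pads are 22 mm wide; open, the fingers measure 114 mm over their backs; the gripper's body (76 mm by 85 mm) begins 54 mm behind the grasp point. The pads swing forward as they close: fully open they stand 13 mm farther back than shut.
Start: joints at [0.982, 0.053, 1.613, -0, 1.476, -0.119], TCP at [0.283, 0.557, 0.231] pointing down, gripper open.
Joint ranges: [-3.01, 3.01], [-1.01, 2.22], [0.06, 2.58], [-1.02, 4.17], [0.09, 2.62], [-3.14, 3.14]. Speed limits (rad/s): [2.57, 2.57, 3.14, 3.14, 3.14, 3.14].

## Interface

Orientations are given as a rotation vector (axis times angle).
In Python, from station import ctrl gives the robot as it stands. The module is installed in compiled form; this text tells all that it offers.
- The arm moves only by the shell command python3 -m handwheel 'ROWS' [FORCE]. ROWS is JSON, one flat list of numbers, 7 for each row, row after row: the opening, from 0 (shut) to 1 (fully open), then the shift along the tool's x, y, z in m, then the turn, a rotation vector about the tool's x, y, z in degrees. A call has 1 to 12 rows; each row is the pose to reach, as a shift and turn from the pose commanded when the call began, along the tool's axes at that moment; what a row does not reach only later rows make up. A row lasts 1/12 s, in which the tool goes at most 41.7 mm and 7.16 degrees, less where a joint would pass 70% of its speed; a pose out of reach is approached as far as the arm can. A call with a gripper value outside its range is refused whole. The fingers move at their own pace and stop on an object; FORCE is the grip in N (left out, the last holds). Time passes only in rows, so rows that repeat a pose let the fingers close. It gives the time, the measured TCP pose, the force and the opening at its end, in the units of the state.
- ctrl.get_obs(): the state, without advancing time (a new reading comes with each control period).
- ctrl.get_image(name): name is "scene" or "top"; returns (picture, depth): 420x560x3 uint8, blue, green, red; 420x560 float32, m along the optical axis (not along the pixel's ray), 0 where there is no reading.
- ctrl.camera_params(name): a dict with "fov_y" (degrees; the focal length in pixels is half the picture's height over the tangent of half this angle, whatever the lens; pixels are square), "cx", "cy" (the principal point, pixels), "R" (3x3) and "t" (3): a world point X has camera coordinates R X + t. Camera axes: x right, y down, z forward; pixel columns grow to the right and rows downward; lengths in m; the calibration is good to about 2 mm. A picture is of the moment at which its call begins. camera_params takes no time and is no camera call.
- ctrl.finish_job(): hands the job in, once; it reports no verdict.
The state is a dict: "t": time; "q": joint angles; "dq": joint speeds; "effort": joint torques, N m; "tool_pos": TCP position; "tool_rot": TCP orientation; "contact_force": force on the tool from outside, world axes, zero at the start; "wrist_torque": the same for the moment, N m; "opening": finger opening in m.
Only numpy, scipy, OpenCV 4.12 (cv2) and the standard library are available. Lean on these libraries where they do the work, as an engineer would, in place of code of your own. Each camera call takes 0.05 s, during which the arm holds its last target.

## Working session

There is one attempt and no reset: what is moved stays moved. The work goes in short steps, Python scripts to look and compute and a shell command to move; the robot and the scene stay as the last step left them, time stands still between calls to the robot, and variables do not carry over. Pictures are saved under pics/ and viewed, and the job is handed in when it is done.

```bash
mkdir -p pics
python3 - <<'E'
from station import ctrl
import cv2,numpy as np
for n in("scene","top"):
    im,d=ctrl.get_image(n); cv2.imwrite(f"pics/{n}0.png",im); np.savez(f"{n}0.npz",im=im,d=d)
    p=ctrl.camera_params(n); print(n,p, d.shape,(d==0).mean())
o=ctrl.get_obs(); print(o)
E
```

```text
scene {'fov_y': 51.87672531290476, 'cx': 284.2822260122849, 'cy': 205.75592565543573, 'R': array([[ 0.31494599,  0.94898026,  0.01566796],
       [ 0.68267583, -0.21503509, -0.69836497],
       [-0.65936541,  0.23064338, -0.71557032]]), 't': array([-0.25831583, -0.28722837,  1.58291389])} (420, 560) 0.003903061224489796
top {'fov_y': 51.89856467890368, 'cx': 279.9717116678562, 'cy': 212.4719571967572, 'R': array([[-0.01616621, -0.99954927, -0.02529649],
       [-0.99686034,  0.01807369, -0.07708958],
       [ 0.07751203,  0.02397082, -0.99670321]]), 't': array([0.12417212, 0.57386897, 1.07518275])} (420, 560) 0.004056122448979592
{'t': 0.1, 'q': array([ 9.81994003e-01,  5.33217165e-02,  1.61419627e+00,  2.82602404e-06,
        1.47601396e+00, -1.18994269e-01]), 'dq': array([ 8.08274707e-05, -1.19467111e-03, -3.80785980e-03, -1.07702014e-03,
       -4.16531382e-04, -5.05532727e-04]), 'effort': array([ 4.13849757e-04, -3.94898236e+01, -3.71365786e+01, -7.28402256e-05,
        3.82025886e-03,  2.30751652e-05]), 'tool_pos': array([0.28261579, 0.55679716, 0.23014318]), 'tool_rot': array([ 0.3669664 ,  1.53990241, -0.36984422]), 'contact_force': array([ 0.33473198, -0.71403798, -0.25373271]), 'wrist_torque': array([ 0.02892368, -0.00713822, -0.0260458 ]), 'opening': 0.08540087680276157}
```

View pics/scene0.png

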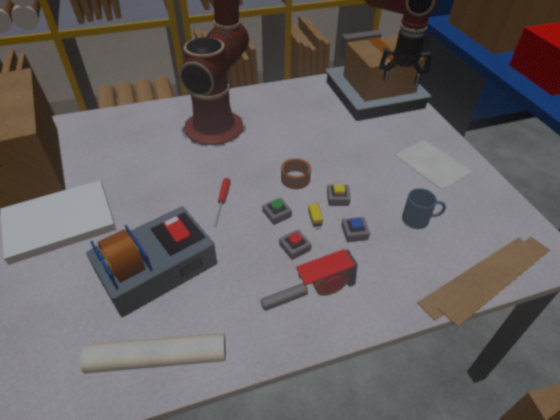

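View pics/top0.png

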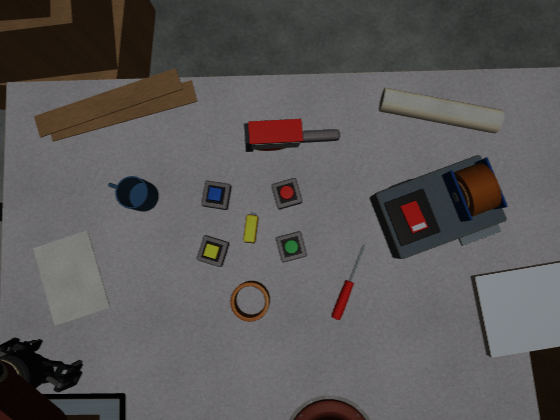

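The top view shows blue at (216,195), red (287,192), yellow (211,251), green (291,246), the rocker at (414,216) with its white bar near (419,227), tape measure (251,228), ring (250,301), tape gun (290,133), mug (137,193) and screwdriver (345,285). Next I'll localise these by colour.

```bash
cat > h.py <<'E'
import numpy as np,cv2
from station import ctrl
def cam(n):
    p=ctrl.camera_params(n); f=210/np.tan(np.radians(p["fov_y"]/2)); return p,f
def unproj(n,u,v,d):
    p,f=cam(n); c=np.stack([(u-p["cx"])/f*d,(v-p["cy"])/f*d,d],-1); return (c-p["t"])@p["R"]
def ray(n,u,v,z):
    "intersect pixel ray with plane z"
    p,f=cam(n); o=-p["R"].T@p["t"]; r=p["R"].T@np.array([(u-p["cx"])/f,(v-p["cy"])/f,1]); return o+r*(z-o[2])/r[2]
def cloud(n,d):
    v,u=np.mgrid[:420,:560]; return unproj(n,u.astype(float),v.astype(float),d)
E
python3 - <<'E'
from h import *
B={"top":{"blue":(216,195),"red":(287,192),"yellow":(211,251),"green":(291,246),"rock":(414,216)},
"scene":{"blue":(356,225),"red":(295,240),"yellow":(339,189),"green":(277,205),"rock":(178,235)}}
for n in B:
    z=np.load(n+"0.npz"); im=z["im"]; d=z["d"]; P=cloud(n,d)
    hsv=cv2.cvtColor(im,cv2.COLOR_BGR2HSV).astype(int)
    print(n,"table z",np.median(P[150:200,330:350,2]) )
    for k,(u,v) in B[n].items():
        m=np.zeros((420,560),bool); r=22 if k=="rock" else 13; m[v-r:v+r,u-r:u+r]=1
        h,s=hsv[...,0],hsv[...,1]
        hh={"blue":110,"red":0,"rock":0,"yellow":28,"green":65}[k]
        m&=(np.minimum(abs(h-hh),180-abs(h-hh))<13)&(s>130)&(d>0)
        vv,uu=np.nonzero(m); zz=P[m][:,2]
        top=0.05
        uc,vc=uu.mean(),vv.mean()
        print(k,m.sum(),"px",uc.round(1),vc.round(1),"z med",np.median(zz).round(4),"mean",np.median(P[m],0).round(4), "ray",ray(n,uc,vc,0.107 if k=="rock" else .05).round(4))
    for k,(u,v) in B[n].items():
        r=24 if k=="rock" else 18
        w=im[v-r:v+r,u-r:u+r]; w=cv2.resize(w,(260,260),interpolation=cv2.INTER_NEAREST)
        B[n][k]=w
    cv2.imwrite(f"pics/z_{n}.png",np.hstack([cv2.resize(x,(160,160)) for x in B[n].values()]))
E
```

```text
top table z -0.0004186188095745689
blue 179 px 214.4 193.7 z med 0.0493 mean [0.6237 0.278  0.0493] ray [0.624  0.2771 0.05  ]
red 158 px 286.4 192.2 z med 0.0493 mean [0.6247 0.0976 0.0493] ray [0.6243 0.0968 0.05  ]
yellow 188 px 210.9 250.8 z med 0.049 mean [0.4814 0.2863 0.049 ] ray [0.4818 0.2864 0.05  ]
green 144 px 290.9 246.2 z med 0.0497 mean [0.4903 0.0879 0.0497] ray [0.49   0.0881 0.05  ]
rock 472 px 413.1 214.8 z med 0.1094 mean [ 0.5595 -0.1971  0.1094] ray [ 0.5584 -0.1984  0.107 ]
scene table z 0.0026991975072401574
blue 78 px 356.2 222.4 z med 0.0511 mean [0.6269 0.2737 0.0511] ray [0.6258 0.2738 0.05  ]
red 95 px 294.8 237.6 z med 0.0509 mean [0.6276 0.0932 0.0509] ray [0.626  0.0933 0.05  ]
yellow 79 px 339.0 188.6 z med 0.05 mean [0.4862 0.283  0.05  ] ray [0.4855 0.2827 0.05  ]
green 12 px 276.6 203.6 z med 0.0506 mean [0.4917 0.0852 0.0506] ray [0.4896 0.0855 0.05  ]
rock 325 px 177.6 230.5 z med 0.1105 mean [ 0.5624 -0.199   0.1105] ray [ 0.5592 -0.1994  0.107 ]
```

Run:
```python
from h import *
z=np.load("top0.npz"); im=z["im"]; d=z["d"]; P=cloud("top",d)
hsv=cv2.cvtColor(im,cv2.COLOR_BGR2HSV)
s=hsv[...,1].astype(int);v=hsv[...,2]
w=np.zeros((420,560),np.uint8); w[195:240,395:435]=1
red=(w>0)&(s>130)&((hsv[...,0]<13)|(hsv[...,0]>167))
wh=(w>0)&(s<90)&(v>130)
print("white",wh.sum(),np.argwhere(wh).mean(0),P[wh].mean(0),P[wh].std(0))
paddle=red|wh
# planes
Q=P[paddle]; A=np.c_[Q[:,:2],np.ones(len(Q))]; c=np.linalg.lstsq(A,Q[:,2],rcond=None)[0]; print("plane",c,"slope dir",np.degrees(np.arctan2(-c[1],-c[0])),"slope",np.hypot(c[0],c[1]))
r=cv2.minAreaRect(Q[:,:2].astype(np.float32)*1000); print("paddle rect mm",r)
# machine top
m=(P[...,2]>.08)&(P[...,2]<.096)&(P[...,0]>.4)&(P[...,0]<.75)&(P[...,1]<-.08)&(P[...,1]>-.5)
r=cv2.minAreaRect(P[m][:,:2].astype(np.float32)*1000); print("machine rect",r,m.sum())
cv2.imwrite("pics/rock.png",cv2.resize(im[140:270,360:520],None,fx=4,fy=4,interpolation=cv2.INTER_CUBIC))
```

```text
white 68 [226.17647059 418.77941176] [ 0.5312347  -0.2078479   0.11564204] [0.00442932 0.00871639 0.00206563]
plane [-1.02323131  2.70567737  1.21779014] slope dir -69.28441710107758 slope 2.892696382022855
paddle rect mm ((510.27996826171875, -74.54426574707031), (71.4888916015625, 319.57769775390625), 19.386253356933594)
machine rect ((578.9013061523438, -267.45184326171875), (170.05621337890625, 269.11279296875), 19.48943328857422) 5299
```

View pics/rock.png

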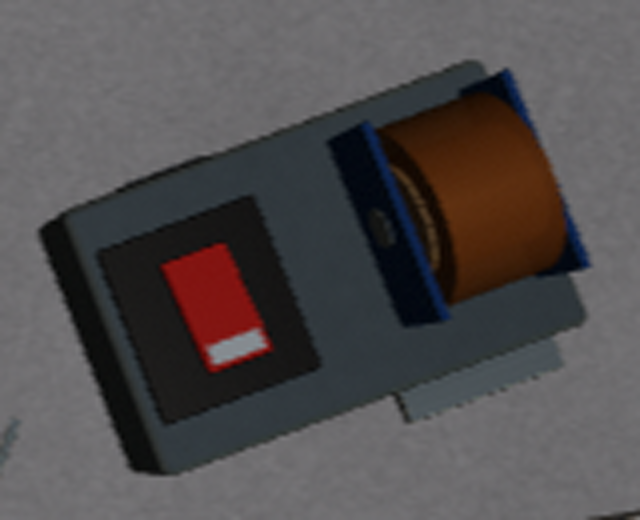

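```bash
cat >> h.py <<'E'
from scipy.spatial.transform import Rotation as Ro
def togo(x,y,z,yaw=None):
    "shift in tool axes to world point, plus turn keeping tool down"
    o=ctrl.get_obs(); R=Ro.from_rotvec(o["tool_rot"]); M=R.as_matrix()
    print("t",o["t"],"pos",o["tool_pos"].round(4),"F",o["contact_force"].round(1),"open",round(o["opening"],4))
    print("shift mm",(M.T@(np.array([x,y,z])-o["tool_pos"])*1000).round(1))
E
python3 - <<'E'
from h import *
o=ctrl.get_obs(); print(Ro.from_rotvec(o["tool_rot"]).as_matrix().round(3))
togo(.529,-.2088,.17)
z=np.load("top0.npz"); P=cloud("top",z["d"])
print("max z machine",P[150:260,365:520,2].max(), P[150:260,365:455,2].max())
E
```

```text
[[-0.001  0.453  0.892]
 [-0.002  0.892 -0.453]
 [-1.    -0.002 -0.   ]]
t 0.1 pos [0.2826 0.5568 0.2301] F [ 0.3 -0.7 -0.3] open 0.0854
shift mm [  61.1 -571.   566.3]
max z machine 1.119018529547478 1.119018529547478
```

```bash
python3 -m handwheel '[0,0,-0.028,0.028,4,0,0, 0,0,-0.056,0.056,8,0,0, 0,0,-0.084,0.084,12,0,0, 0,0,-0.112,0.112,16,0,0, 0,0,-0.14,0.14,20,0,0, 0,0,-0.168,0.168,24,0,0, 0,0,-0.196,0.196,28,0,0, 0,0,-0.224,0.224,32,0,0, 0,0,-0.252,0.252,36,0,0, 0,0,-0.28,0.28,40,0,0, 0,0,-0.308,0.308,43.5,0,0, 0,0,-0.336,0.336,43.5,0,0]' 20
python3 - <<'E'
from h import *
o=ctrl.get_obs(); print(Ro.from_rotvec(o["tool_rot"]).as_matrix().round(3))
togo(.529,-.2088,.17)
E
```

```text
t: 1.1
tool_pos: [0.4303, 0.1037, 0.231]
tool_rot: [0.955, 1.351, -0.955]
contact_force: [0.5, 1.0, 0.1]
opening: -0.0003
[[ 0.     0.943  0.333]
 [ 0.     0.333 -0.943]
 [-1.     0.    -0.   ]]
t 1.1 pos [0.4303 0.1037 0.231 ] F [0.5 1.  0.1] open -0.0003
shift mm [ 61.  -11.1 327.5]
```

```bash
python3 -m handwheel '[0,0,-0.001,0.03,0,0,0, 0,0,-0.002,0.06,0,0,0, 0,0.005,-0.003,0.09,0,0,0, 0,0.01,-0.004,0.12,0,0,0, 0,0.015,-0.005,0.15,0,0,0, 0,0.02,-0.006,0.18,0,0,0, 0,0.025,-0.007,0.21,0,0,0, 0,0.03,-0.008,0.24,0,0,0, 0,0.035,-0.009,0.27,0,0,0, 0,0.045,-0.01,0.3,0,0,0, 0,0.055,-0.01,0.32,0,0,0, 0,0.06,-0.011,0.327,0,0,0]'
python3 -m handwheel '[0,0,0,0,0,0,0, 0,0,0,0,0,0,0]'
python3 - <<'E'
from h import *
im,d=ctrl.get_image("top"); cv2.imwrite("pics/top1.png",cv2.resize(im[120:300,320:540],None,fx=3,fy=3))
im,d=ctrl.get_image("scene"); cv2.imwrite("pics/sc1.png",cv2.resize(im[140:320,70:290],None,fx=3,fy=3))
togo(.529,-.2088,.12)
E
```

```text
t: 2.1
tool_pos: [0.5293, -0.2084, 0.1694]
tool_rot: [0.955, 1.353, -0.957]
contact_force: [0.7, -0.1, -0.2]
opening: 0.0003
t: 2.27
tool_pos: [0.5291, -0.2055, 0.1706]
tool_rot: [0.955, 1.354, -0.954]
contact_force: [0.7, 0.8, 1.9]
opening: 0.0001
t 2.3667 pos [ 0.5297 -0.2052  0.1718] F [-0.2 -0.  -0.2] open -0.0
shift mm [51.8 -1.9  3.2]
```

View pics/sc1.png

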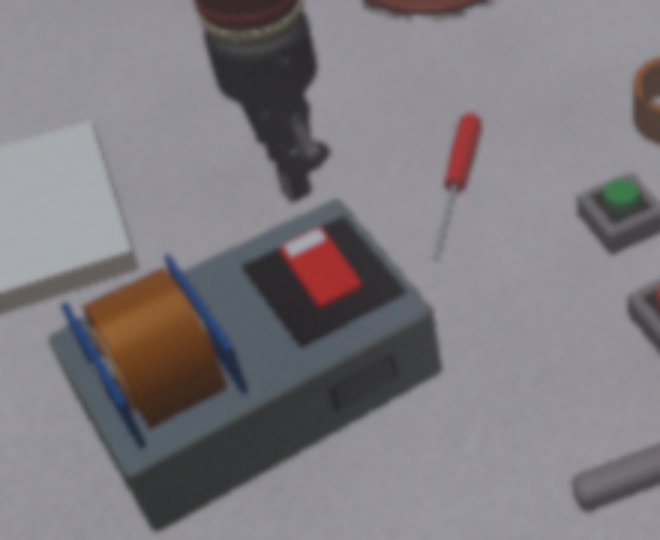

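View pics/top1.png

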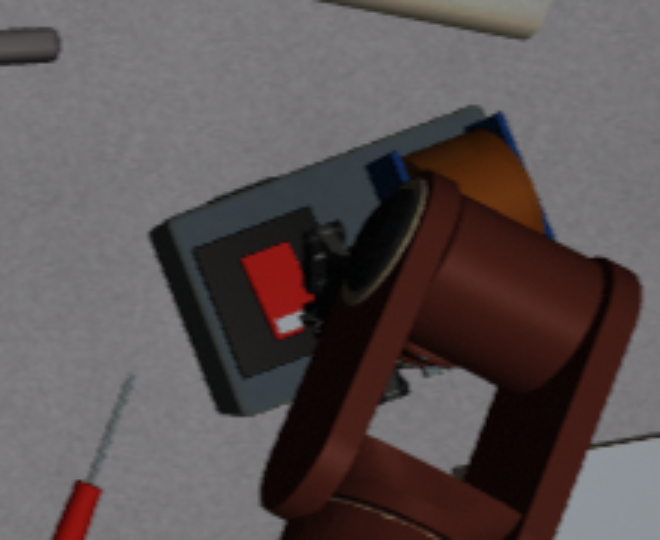

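Run:
```python
from h import *
o=ctrl.get_obs()
for X in (o["tool_pos"],np.array([.5312,-.2078,.1156])):
  for n,(a,b) in(("scene",(70,140)),("top",(320,120))):
    p,f=cam(n);c=p["R"]@X+p["t"];print(n,((f*c[0]/c[2]+p["cx"]-a)*3,(f*c[1]/c[2]+p["cy"]-b)*3))
togo(.529,-.2088,.12)
```

```text
scene (np.float64(297.55397902409425), np.float64(195.42010225744207))
top (np.float64(315.52853137945795), np.float64(317.2494342188782))
scene (np.float64(306.2284355404559), np.float64(243.53146801663326))
top (np.float64(296.2613987507769), np.float64(318.57330859093554))
t 2.3667 pos [ 0.5297 -0.2052  0.1718] F [-0.2 -0.  -0.2] open -0.0
shift mm [51.8 -1.9  3.2]
```

The projected TCP (298,195) matches the fingertip seen in the scene crop (295,195), and the white bar is at about (305,243). The calibration is good, so I'll descend.

```bash
python3 -m handwheel '[0,0.015,-0.001,0.002,0,0,0, 0,0.03,-0.001,0.002,0,0,0, 0,0.042,-0.001,0.002,0,0,0, 0,0.048,-0.001,0.002,0,0,0, 0,0.05,-0.001,0.002,0,0,0, 0,0.05,-0.001,0.002,0,0,0]'
python3 -m handwheel '[0,0.003,0,0,0,0,0, 0,0.005,0,0,0,0,0, 0,0.007,0,0,0,0,0, 0,0.007,0,0,0,0,0]'
python3 -m handwheel '[0,0.002,0,0,0,0,0, 0,0.004,0,0,0,0,0, 0,0.004,0,0,0,0,0]'
```

```text
t: 2.87
tool_pos: [0.5292, -0.2079, 0.121]
tool_rot: [0.953, 1.353, -0.954]
contact_force: [0.3, 0.1, 0.2]
opening: -0.0001
t: 3.2
tool_pos: [0.5296, -0.2088, 0.1148]
tool_rot: [0.954, 1.351, -0.954]
contact_force: [-0.1, -0.2, 1.0]
opening: 0.0002
t: 3.45
tool_pos: [0.5295, -0.2089, 0.1105]
tool_rot: [0.953, 1.351, -0.954]
contact_force: [-1.4, -1.8, 2.4]
opening: -0.0001
```

```bash
python3 -m handwheel '[0,0.002,0,0,0,0,0, 0,0.003,0,0,0,0,0, 0,0.003,0,0,0,0,0]'
python3 -m handwheel '[0,0.001,0,0,0,0,0, 0,0.002,0,0,0,0,0, 0,0.002,0,0,0,0,0]'
python3 -m handwheel '[0,0.001,0,0,0,0,0, 0,0.001,0,0,0,0,0]'
```

```text
t: 3.7
tool_pos: [0.5293, -0.2089, 0.1074]
tool_rot: [0.953, 1.351, -0.955]
contact_force: [-2.3, -2.8, 4.7]
opening: -0.0
t: 3.95
tool_pos: [0.5294, -0.209, 0.1066]
tool_rot: [0.953, 1.351, -0.955]
contact_force: [-6.4, -0.4, 9.0]
opening: 0.0006
t: 4.12
tool_pos: [0.5295, -0.209, 0.1064]
tool_rot: [0.953, 1.352, -0.955]
contact_force: [-6.9, -0.6, 13.4]
opening: 0.0003
```

```bash
python3 -m handwheel '[0,0.001,0,0,0,0,0, 0,0.001,0,0,0,0,0, 0,0.001,0,0,0,0,0]'
python3 -m handwheel '[0,-0.02,0,0,0,0,0, 0,-0.05,0,0,0,0,0, 0,-0.08,0,0,0,0,0, 0,-0.1,0,-0.03,0,0,0, 0,-0.1,0,-0.07,0,0,0, 0,-0.1,0,-0.11,0,0,0, 0,-0.1,0,-0.15,0,0,0]'
python3 - <<'E'
from h import *
im,d=ctrl.get_image("top"); cv2.imwrite("pics/top2.png",cv2.resize(im[120:300,320:540],None,fx=3,fy=3))
P=cloud("top",d)
ims,ds=ctrl.get_image("scene"); cv2.imwrite("pics/sc2.png",cv2.resize(ims[140:320,70:290],None,fx=3,fy=3))
for n,I,D in(("top",im,d),("scene",ims,ds)):
  P=cloud(n,D); piv=np.array([.556,-.199]); a=.34; xy=P[...,:2]-piv
  X=xy[...,0]*np.cos(a)+xy[...,1]*np.sin(a); Y=-xy[...,0]*np.sin(a)+xy[...,1]*np.cos(a)
  for lo in(-30,-15,0,15):
    m=(X>lo/1e3)&(X<(lo+15)/1e3)&(abs(Y)<.012)&(P[...,2]<.13)&(P[...,2]>.09); print(n,lo,m.sum(),np.median(P[m][:,2]) if m.sum() else None)
togo(.624,.2765,.12)
E
```

```text
t: 4.37
tool_pos: [0.5296, -0.209, 0.1063]
tool_rot: [0.953, 1.352, -0.955]
contact_force: [-10.3, 0.6, 16.6]
opening: 0.0003
t: 4.95
tool_pos: [0.4786, -0.0653, 0.203]
tool_rot: [0.956, 1.351, -0.953]
contact_force: [0.9, 0.8, -0.6]
opening: 0.0001
top -30 65 0.1063721821816793
top -15 64 0.10970757060009655
top 0 69 0.11259837389246993
top 15 67 0.1154205962799714
scene -30 32 0.10830824462098987
scene -15 36 0.11181752225736478
scene 0 38 0.11511904618911946
scene 15 83 0.11530818196041653
t 5.05 pos [ 0.4775 -0.0624  0.2021] F [ 0.1 -0.7  0.5] open -0.0004
shift mm [  83.2  253.  -268.6]
```

View pics/top2.png

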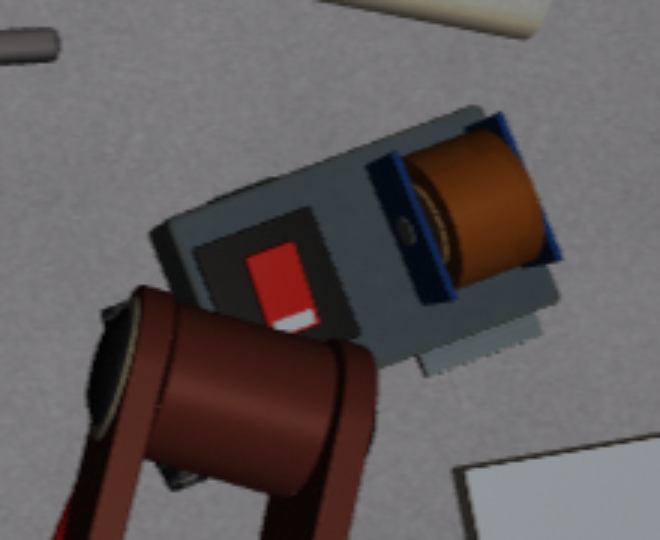

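View pics/sc2.png

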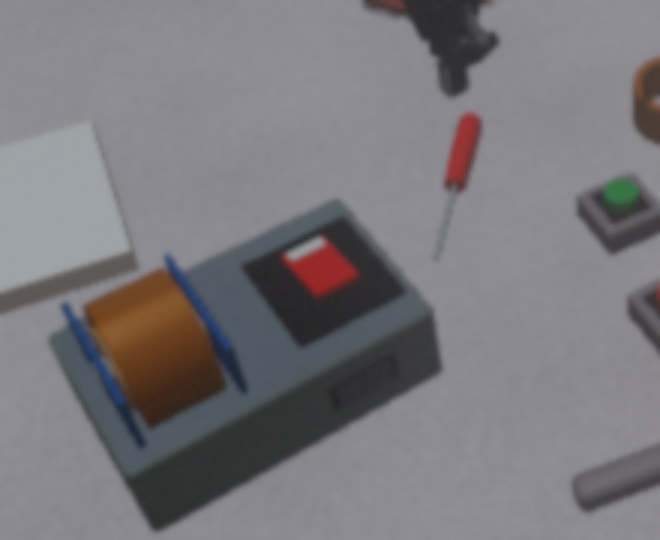

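The rocker's near end is now the low one, at white bar (295,322) in the top crop. The measured slope is about 9 mm over 45 mm, or 0.2 rad the other way, so it is fully on. Blue is next.

```bash
python3 -m handwheel '[0,0,0.021,-0.022,0,0,0, 0,0,0.042,-0.044,0,0,0, 0,0,0.064,-0.067,0,0,0, 0,0,0.085,-0.089,0,0,0, 0,0.01,0.106,-0.112,0,0,0, 0,0.02,0.127,-0.134,0,0,0, 0,0.03,0.148,-0.156,0,0,0, 0,0.04,0.169,-0.179,0,0,0, 0,0.05,0.19,-0.201,0,0,0, 0,0.06,0.212,-0.224,0,0,0, 0,0.07,0.233,-0.246,0,0,0, 0,0.08,0.253,-0.268,0,0,0]'
python3 -m handwheel '[0,0,0,0,0,0,0, 0,0,0,0,0,0,0]'
python3 - <<'E'
from h import *
ims,ds=ctrl.get_image("scene"); cv2.imwrite("pics/sc3.png",cv2.resize(ims[120:300,250:450],None,fx=3,fy=3))
togo(.6247,.2757,.055)
E
```

```text
t: 6.05
tool_pos: [0.628, 0.2719, 0.1214]
tool_rot: [0.954, 1.353, -0.954]
contact_force: [0.8, -0.8, 0.5]
opening: -0.0002
t: 6.22
tool_pos: [0.627, 0.2712, 0.1207]
tool_rot: [0.951, 1.355, -0.955]
contact_force: [-1.9, -0.4, -0.3]
opening: -0.0
t 6.2667 pos [0.6273 0.2703 0.1218] F [-0.7  0.5  0.1] open 0.0002
shift mm [66.8 -0.5 -5.9]
```

View pics/sc3.png

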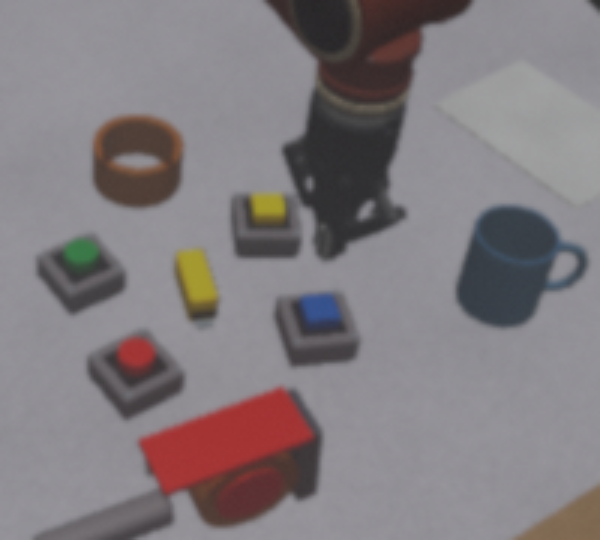

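The fingertip at crop (328,250) is above the blue key at (320,308), with clear space around it. I'll descend.

```bash
python3 -m handwheel '[0,0.015,0,-0.004,0,0,0, 0,0.035,0,-0.005,0,0,0, 0,0.055,0,-0.005,0,0,0, 0,0.064,0,-0.005,0,0,0, 0,0.066,0,-0.005,0,0,0, 0,0.066,0,-0.005,0,0,0, 0,0.066,0,-0.005,0,0,0]'
python3 -m handwheel '[0,0.003,0,0,0,0,0, 0,0.006,0,0,0,0,0, 0,0.008,0,0,0,0,0, 0,0.008,0,0,0,0,0]'
```

```text
t: 6.85
tool_pos: [0.6267, 0.2747, 0.0585]
tool_rot: [0.955, 1.35, -0.953]
contact_force: [-0.4, 0.4, 0.3]
opening: 0.0
t: 7.18
tool_pos: [0.6262, 0.275, 0.0495]
tool_rot: [0.954, 1.351, -0.953]
contact_force: [0.1, 0.6, -0.2]
opening: 0.0003
```

```bash
python3 -m handwheel '[0,0.002,0,0,0,0,0, 0,0.004,0,0,0,0,0, 0,0.005,0,0,0,0,0, 0,0.005,0,0,0,0,0]'
python3 -m handwheel '[0,0.002,0,0,0,0,0, 0,0.003,0,0,0,0,0, 0,0.003,0,0,0,0,0]'
```

```text
t: 7.52
tool_pos: [0.6262, 0.275, 0.0444]
tool_rot: [0.954, 1.351, -0.953]
contact_force: [-0.9, 0.3, 3.1]
opening: 0.0003
t: 7.77
tool_pos: [0.6263, 0.275, 0.042]
tool_rot: [0.954, 1.351, -0.953]
contact_force: [-1.0, -0.4, 6.2]
opening: 0.0002
```

```bash
python3 -m handwheel '[0,0.001,0,0,0,0,0, 0,0.002,0,0,0,0,0, 0,0.002,0,0,0,0,0]'
python3 -m handwheel '[0,0.001,0,0,0,0,0, 0,0.001,0,0,0,0,0, 0,0.001,0,0,0,0,0]'
```

```text
t: 8.02
tool_pos: [0.6264, 0.2751, 0.042]
tool_rot: [0.954, 1.352, -0.954]
contact_force: [-5.7, -3.0, 14.0]
opening: -0.0
t: 8.27
tool_pos: [0.6264, 0.2751, 0.0419]
tool_rot: [0.953, 1.352, -0.954]
contact_force: [-8.3, -2.8, 18.1]
opening: 0.0001
```

```bash
python3 -m handwheel '[0,-0.02,0,0,0,0,0, 0,-0.05,0,0,0,0,0, 0,-0.08,0,0,0,0,0, 0,-0.08,-0.024,0.017,0,0,0, 0,-0.08,-0.048,0.033,0,0,0, 0,-0.08,-0.072,0.05,0,0,0, 0,-0.08,-0.096,0.066,0,0,0, 0,-0.08,-0.12,0.083,0,0,0, 0,-0.08,-0.144,0.099,0,0,0, 0,-0.08,-0.168,0.116,0,0,0, 0,-0.08,-0.191,0.132,0,0,0, 0,-0.08,-0.191,0.132,0,0,0]'
python3 -m handwheel '[0,0,0,0,0,0,0, 0,0,0,0,0,0,0]'
python3 - <<'E'
from h import *
im,d=ctrl.get_image("top"); P=cloud("top",d)
cv2.imwrite("pics/top4.png",cv2.resize(im[150:310,180:440],None,fx=3,fy=3))
ims,ds=ctrl.get_image("scene"); cv2.imwrite("pics/sc4.png",cv2.resize(ims[120:300,250:450],None,fx=3,fy=3))
for n,I,D in(("top",im,d),("scene",ims,ds)):
  h=cv2.cvtColor(I,cv2.COLOR_BGR2HSV); P=cloud(n,D)
  for k,hh,c in(("blue",110,(.625,.276)),("yellow",28,(.483,.285))):
    m=(abs(h[...,0].astype(int)-hh)<13)&(h[...,1]>130)&(np.hypot(P[...,0]-c[0],P[...,1]-c[1])<.03)
    print(n,k,m.sum(),np.median(P[m],0))
togo(.4898,.087,.055)
E
```

```text
t: 9.27
tool_pos: [0.4873, 0.084, 0.1166]
tool_rot: [0.954, 1.353, -0.959]
contact_force: [0.1, -0.3, -0.5]
opening: -0.0002
t: 9.43
tool_pos: [0.4904, 0.0867, 0.1181]
tool_rot: [0.955, 1.352, -0.954]
contact_force: [0.2, 0.4, 0.3]
opening: -0.0001
top blue 172 [0.62420615 0.2769741  0.04164565]
top yellow 185 [0.48142178 0.28646117 0.0487432 ]
scene blue 77 [0.62638509 0.27392784 0.04296079]
scene yellow 81 [0.48576098 0.28296584 0.05033795]
t 9.5333 pos [0.4908 0.0871 0.1183] F [ 0.  -0.1 -0.2] open -0.0
shift mm [63.3 -1.  -0.2]
```

View pics/sc4.png

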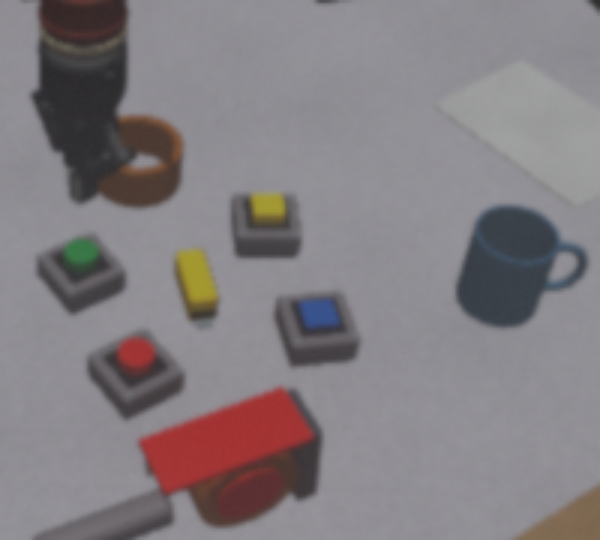

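Blue at crop (320,312) is flush-low: its top fell from 49.3 to 41.6 mm, about 7.7 mm. The box did not move. The fingertip at (80,190) is above green at (80,252).

```bash
python3 -m handwheel '[0,0.015,-0.001,0,0,0,0, 0,0.035,-0.001,0,0,0,0, 0,0.055,-0.001,0,0,0,0, 0,0.063,-0.001,0,0,0,0, 0,0.065,-0.001,0,0,0,0, 0,0.065,-0.001,0,0,0,0]'
python3 -m handwheel '[0,0.003,0,0,0,0,0, 0,0.005,0,0,0,0,0, 0,0.007,0,0,0,0,0, 0,0.009,0,0,0,0,0, 0,0.01,0,0,0,0,0, 0,0.01,0,0,0,0,0]'
python3 -m handwheel '[0,0.001,0,0,0,0,0, 0,0.002,0,0,0,0,0, 0,0.002,0,0,0,0,0]'
```

```text
t: 10.03
tool_pos: [0.4892, 0.0866, 0.0529]
tool_rot: [0.953, 1.353, -0.954]
contact_force: [-0.6, -0.0, 0.7]
opening: -0.0002
t: 10.53
tool_pos: [0.4906, 0.0863, 0.0443]
tool_rot: [0.955, 1.349, -0.952]
contact_force: [1.3, 0.8, 4.3]
opening: -0.0002
t: 10.78
tool_pos: [0.4906, 0.0864, 0.043]
tool_rot: [0.955, 1.35, -0.952]
contact_force: [-0.1, 0.7, 8.3]
opening: 0.0002
```

```bash
python3 -m handwheel '[0,0.002,0,0,0,0,0, 0,0.003,0,0,0,0,0, 0,0.003,0,0,0,0,0, 0,0.003,0,0,0,0,0]'
python3 -m handwheel '[0,-0.02,0,0,0,0,0, 0,-0.05,0,0,0,0,0, 0,-0.08,0,0,0,0,0, 0,-0.12,0,0,0,0,0, 0,-0.15,-0.02,0,0,0,0, 0,-0.16,-0.05,0,0,0,0, 0,-0.16,-0.08,0,0,0,0, 0,-0.16,-0.08,0,0,0,0, 0,-0.16,-0.08,0,0,0,0]'
python3 - <<'E'
from h import *
C={"blue":(110,(.625,.276)),"yellow":(28,(.483,.285)),"green":(65,(.49,.087)),"red":(0,(.625,.095))}
for n in("top","scene"):
  I,D=ctrl.get_image(n); cv2.imwrite(f"pics/{n}5.png",I)
  h=cv2.cvtColor(I,cv2.COLOR_BGR2HSV); P=cloud(n,D)
  for k,(hh,c) in C.items():
    dh=abs(h[...,0].astype(int)-hh); m=(np.minimum(dh,180-dh)<13)&(h[...,1]>120)&(np.hypot(P[...,0]-c[0],P[...,1]-c[1])<.03)
    print(n,k,m.sum(),np.median(P[m],0).round(4) if m.sum() else None)
  piv=np.array([.556,-.199]); a=.34; xy=P[...,:2]-piv
  X=xy[...,0]*np.cos(a)+xy[...,1]*np.sin(a); Y=-xy[...,0]*np.sin(a)+xy[...,1]*np.cos(a)
  for lo in(-30,-15,0,15):
    m=(X>lo/1e3)&(X<(lo+15)/1e3)&(abs(Y)<.012)&(P[...,2]<.13)&(P[...,2]>.09); print(n,lo,m.sum(),np.median(P[m][:,2]) if m.sum() else None)
togo(0,0,0)
E
```

```text
t: 11.12
tool_pos: [0.4908, 0.0864, 0.0426]
tool_rot: [0.954, 1.351, -0.953]
contact_force: [-8.8, 0.4, 27.8]
opening: 0.0001
t: 11.87
tool_pos: [0.4125, 0.059, 0.1973]
tool_rot: [0.954, 1.352, -0.955]
contact_force: [0.2, -0.7, -0.2]
opening: 0.0001
top blue 174 [0.6241 0.277  0.042 ]
top yellow 191 [0.4814 0.2862 0.0486]
top green 148 [0.4902 0.0879 0.0498]
top red 160 [0.6247 0.0976 0.0495]
top -30 66 0.10699684295208284
top -15 69 0.10913092820793249
top 0 63 0.1122592976454083
top 15 65 0.11520955091724082
scene blue 92 [0.6264 0.2742 0.043 ]
scene yellow 84 [0.4846 0.2829 0.0497]
scene green 46 [0.492  0.0855 0.0514]
scene red 105 [0.6273 0.0931 0.0506]
scene -30 42 0.10915828555123304
scene -15 30 0.11188934229883755
scene 0 38 0.11454597095972338
scene 15 86 0.10534139233565731
t 11.9667 pos [0.4137 0.0593 0.1975] F [-0.1 -0.3 -0.2] open 0.0001
shift mm [ 198.1 -409.4  -82.6]
```

View pics/scene5.png

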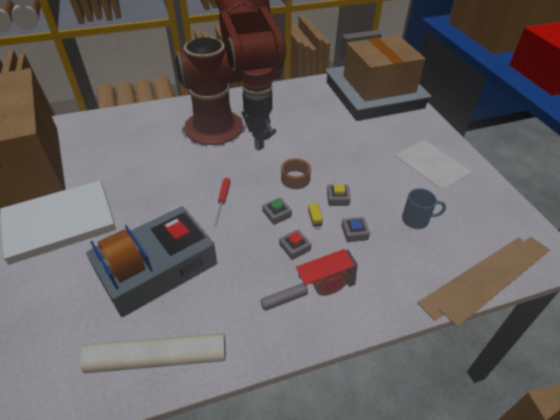

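All checks agree: green (277,205) is back up, blue (356,227) is in, the rocker (178,231) is on, and the arm is clear with everything else in place. Handing in.

```bash
python3 -c "
from station import ctrl
print(ctrl.finish_job())"
```

```text
the job is handed in; nothing more can be done
None
```

I pressed the rocker, the blue key and the green key in that order with the gripper shut, taking each to its stop, and handed the job in at about 12 s. `finish_job()` gives no verdict, so the results below are from my own last checks.

- **Rocker:** it now slopes about 0.2 rad the other way, which is fully on. The top camera measured this both right after the press and again at the end. The scene camera agreed on three of the four strips I measured; the one at the far end was off, and I did not look into it.
- **Blue key:** its top is down about 7.5 mm, from 49.3 to 42.0 mm, and it stayed in.
- **Green key:** the fingertip went to 42.6 mm (about 7 mm of travel) and met the stop with about 28 N. The key has sprung back to 49.8 mm.
- **Yellow and red keys:** still out, with their tops at about 49 to 50 mm.
- **Boxes and bystanders:** the key tops read within about 1–2 mm of their starting positions sideways. The bystanders look unmoved in the last picture; I did not measure them. The arm was clear, with no contact force.

The two cameras differed by 2–5 mm on positions, which was small enough not to matter for any of the presses.

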